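Mirror the seasoning row into the new rack

TASK

The seasoning row is moving to the other side of the hob, so it has to be mirrored: carry the three things from the dark steel rack straight across to the light wooden rack, one at a time, in reverse order. What stood at the left end (seen from the robot) goes to the right end, the middle one to the middle, the right one to the left end; leave each standing upright and flat in its own compartment.

Things in the scene. Friction and masses are not known exactly. Their poses are not given: they have to be found in the camera images.
- steel_left: Round black rubber pad, 66 mm, in the left compartment (seen from the robot) of the dark steel rack, full at the start, things in any order. Fixed; origin: centre of its top, 7 mm above the worktop; y along the rack, to the robot's left, yaw within 0.35 rad; pads 88 mm apart. The compartment is an 84 mm square, open on top; partitions end 7, rims 11, corner posts 12 mm above the pad.
- steel_middle: Round black rubber pad, 66 mm, in the middle compartment (seen from the robot) of the dark steel rack, full at the start, things in any order. Fixed; origin: centre of its top, 7 mm above the worktop; y along the rack, to the robot's left, yaw within 0.35 rad; pads 88 mm apart. The compartment is an 84 mm square, open on top; partitions end 7, rims 11, corner posts 12 mm above the pad.
- steel_right: Round black rubber pad, 66 mm, in the right compartment (seen from the robot) of the dark steel rack, full at the start, things in any order. Fixed; origin: centre of its top, 7 mm above the worktop; y along the rack, to the robot's left, yaw within 0.35 rad; pads 88 mm apart. The compartment is an 84 mm square, open on top; partitions end 7, rims 11, corner posts 12 mm above the pad.
- wooden_left: Round cork pad, 66 mm, in the left compartment (seen from the robot) of the light wooden rack, empty at the start. Fixed; origin: centre of its top, 7 mm above the worktop; y along the rack, to the robot's left, yaw within 0.35 rad; pads 88 mm apart. The compartment is an 84 mm square, open on top; partitions end 7, rims 11, corner posts 12 mm above the pad.
- wooden_middle: Round cork pad, 66 mm, in the middle compartment (seen from the robot) of the light wooden rack, empty at the start. Fixed; origin: centre of its top, 7 mm above the worktop; y along the rack, to the robot's left, yaw within 0.35 rad; pads 88 mm apart. The compartment is an 84 mm square, open on top; partitions end 7, rims 11, corner posts 12 mm above the pad.
- wooden_right: Round cork pad, 66 mm, in the right compartment (seen from the robot) of the light wooden rack, empty at the start. Fixed; origin: centre of its top, 7 mm above the worktop; y along the rack, to the robot's left, yaw within 0.35 rad; pads 88 mm apart. The compartment is an 84 mm square, open on top; partitions end 7, rims 11, corner posts 12 mm above the pad.
- spice_jar: Slim round spice jar, black cap, green label: 45 mm across, 105 mm tall, 0.11 kg, rigid. Grip it from 35 to 100 mm up. Its origin is the centre of its underside, z up its axis.
- honey_jar: Stout honey jar, black lid, amber honey: 63 mm across the lid, 60 mm across the glass, 94 mm tall, 0.33 kg, rigid. Grip the glass or the lid. Its origin is the centre of its underside, z up its axis.
- kitchen_timer: Round red kitchen timer: base 67 mm across up to 24 mm, red fluted cap 59 mm across from 26 to 53 mm up (grip it there; it does not turn), 55 mm tall, 0.16 kg. It stands with its origin, the centre of its underside, 1.5 mm below the pad's top; z up its axis.
Things that resemble listed ones, but are neither listed nor needed, are in the scene too. Leave any blue look-alike of the honey_jar alone. Several things have the shape of the kitchen_timer; the one meant has the colours described above.

How it is judged:
By the outcome, as a careful person would: the job done as asked, in the order asked, and still so for the second after the job is handed in, with the robot touching nothing.
It also fails if it takes over 75 s, if anything falls off the work surface, if the arm or the gripper's body presses on something with over 40 N, if the wrist force passes 120 N, or if a joint passes its speed limit or range.

ROBOT

A 7-joint arm with a two-finger parallel gripper is mounted at the origin on a cart in front of the work surface, level with it; the furniture and walls round the work are solid. World frame = base frame: x ahead of the robot, y to its left, z up, the work surface at z = 0. Lengths are in m, angles in rad, forces in N, time in s.
With the tool pointing down it reaches from about 0.425 to 0.825 m from the base axis. Payload 3.6 kg.
Tool frame: the origin (TCP) lies where the fingers leave the gripper's body, on its centre line; the fingertips stand 73 mm ahead of it and the grasp point (between the pads) lies 54 mm ahead of it; z points along the fingers, y is the line along which they close (so a half turn about z gives the same grasp; the last joint's range is limited). The gripper opens to 85 mm and grips with 20 to 120 N. Pads are 22 mm wide; open, the fingers measure 114 mm over their backs; the gripper's body (76 mm by 85 mm) begins 54 mm behind the grasp point. The pads swing forward as they close: fully open they stand 13 mm farther back than shut.
Start: joints at [-1.167, 0.615, -0.013, 1.423, 0.008, 1.103, -0.04], TCP at [0.271, 0.591, 0.304] pointing down, gripper open.
Joint ranges: [-3.12, 3.12], [-0.3, 2.06], [-1.34, 1.32], [0.26, 2.42], [-1.36, 4.5], [0.01, 1.98], [-2.84, 2.84]. Speed limits (rad/s): [2.79, 2.79, 3.14, 3.14, 3.14, 3.14, 3.14].

INTERFACE

Orientations are given as a unit quaternion [x, y, z, w].
In Python, from station import arm, snapshot, camera_info, ticket gives the robot as it stands. Calls block until the motion is done:
- arm.movep(position, orientation): joint-space move of the TCP to a pose.
- arm.line_to(position, velocity=0.15, ori=None): straight line of the TCP; ori=None keeps the orientation; velocity is the mean speed in m/s.
- arm.move_j(angles): joint-space move.
- arm.move_gripper(opening, effort=None): opening from 0.0 (shut) to 1.0 (fully open); effort is the grip in N (None keeps the last); returns when the fingers have stopped.
- arm.pause(seconds).
- arm.ik(position, orientation): joint angles nearest the present ones, or None.
- snapshot(name): name is "scene" or "side" or "wrist"; returns the picture (384x512x3 uint8, blue, green, red); there is no depth.
- camera_info(name): a dict with "fx", "fy", "cx", "cy" (pixels), "R" (3x3) and "t" (3): a world point X has camera coordinates R X + t; the wrist camera has in their place "T_tool_cam" (4x4, takes a point from camera to tool coordinates, whose origin is the TCP and whose axes are the flange's). Camera axes: x right, y down, z forward; pixel columns grow to the right and rows downward; lengths in m; the calibration is good to about 2 mm. A picture is of the moment at which its call begins: read the wrist's pose just before it. camera_info takes no time and is no camera call.
A pose or a line that the arm cannot do raises arm.MotionError and nothing moves.
- ticket.finish_job(): hands the job in; it is judged then, once.
Readings, each from a call of its own:
- arm.read_time(): time.
- arm.read_joint_positions(): joint angles.
- arm.read_dq(): joint speeds.
- arm.read_effort(): joint torques, N m.
- arm.read_tool_pos(): TCP position.
- arm.read_eef_rot(): TCP orientation.
- arm.read_ft_force(): force on the tool from outside, world axes, zero at the start.
- arm.read_wrist_torque(): the same for the moment, N m.
- arm.read_opening(): opening from 0.0 (shut) to 1.0 (fully open).
- arm.read_finger_force(): force on a finger pad.
Only numpy, scipy, OpenCV 4.12 (cv2) and the standard library are available. Lean on these libraries where they do the work, as an engineer would, in place of code of your own. Each camera call takes 0.05 s, during which the arm holds its last target. There are 200 camera calls.

## Working session

There is one attempt and no reset: what is moved stays moved. The work goes in short steps, each a Python script; the robot and the scene stay as the last script left them, time stands still between calls to the robot, and variables do not carry over. Pictures are saved under pics/ and viewed, at most 14 in all, crops included, and the job is handed in when it is done.

```bash
ls; mkdir -p pics; python3 - <<'E'
from station import arm,snapshot,camera_info
import cv2
for n in("scene","side"):
    cv2.imwrite(f"pics/{n}0.png",snapshot(n)); c=camera_info(n); print(n,c)
print(camera_info("wrist"),arm.read_eef_rot(),arm.read_time())
E
```

```text
pics
scene {'fx': 474.1394963075097, 'fy': 474.1394963075097, 'cx': 255.4152515607539, 'cy': 184.81106767560163, 'R': array([[-0.91861727, -0.3945176 , -0.02231988],
       [-0.14222222,  0.38280109, -0.91281771],
       [ 0.36866672, -0.83535572, -0.40775686]]), 't': array([0.48724971, 0.09063576, 1.30422018])}
side {'fx': 480.3134524744351, 'fy': 480.3134524744351, 'cx': 259.31211346932974, 'cy': 186.0119326556662, 'R': array([[-0.55087297, -0.83421728,  0.02490987],
       [-0.35755988,  0.20893436, -0.91021831],
       [ 0.75411531, -0.51032144, -0.41337892]]), 't': array([0.33861752, 0.21948214, 1.04781157])}
{'fx': 316.381507963694, 'fy': 316.381507963694, 'cx': 254.4312915653367, 'cy': 196.70215562763195, 'T_tool_cam': array([[-2.05935818e-04, -9.64559966e-01, -2.63863658e-01,
         6.71094297e-02],
       [ 9.99999941e-01, -2.71013068e-04,  2.10231864e-04,
        -2.33488819e-04],
       [-2.74291739e-04, -2.63863600e-01,  9.64559965e-01,
        -6.89396900e-02],
       [ 0.00000000e+00,  0.00000000e+00,  0.00000000e+00,
         1.00000000e+00]])} [ 2.13182774e-01  9.77011624e-01 -1.15902571e-03 -2.20294830e-04] 0.1
```

View pics/scene0.png

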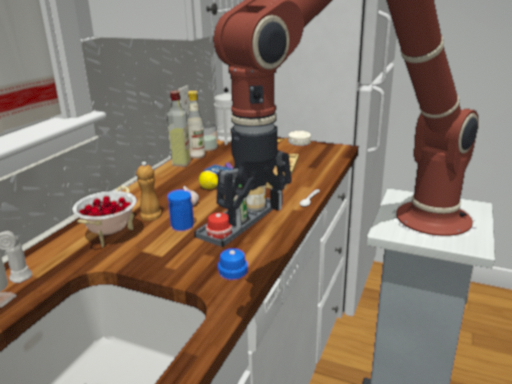

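View pics/side0.png

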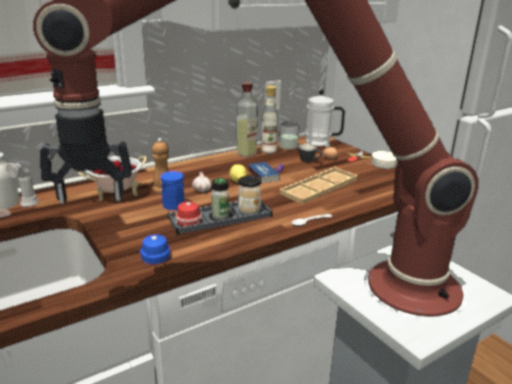

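Side view: the steel rack runs from (180,225) to (265,210) and holds the red timer (188,212), green spice jar (220,200) and honey jar (249,195). The wooden rack is empty at about (320,183), and the blue look-alikes are at (172,190) and (155,249). Next: rough positions from this view, then wrist views.

```bash
cat > h.py <<'E'
from station import arm,snapshot,camera_info,ticket
import numpy as np, cv2
from scipy.spatial.transform import Rotation as Rn
def down(yaw):  # tool z down; tool y axis at angle yaw+90deg, tool x at angle yaw
    return Rn.from_matrix(np.array([[np.cos(yaw),np.sin(yaw),0],[np.sin(yaw),-np.cos(yaw),0],[0,0,-1]])).as_quat()
def cam(n):
    c=camera_info(n)
    if n=="wrist":
        p=np.array(arm.read_tool_pos());R=Rn.from_quat(arm.read_eef_rot()).as_matrix();T=c["T_tool_cam"]
        Rwc=R@T[:3,:3]; o=p+R@T[:3,3]
    else: Rwc=c["R"].T; o=-Rwc@c["t"]
    return c,Rwc,o
def px2w(C,u,v,z):
    c,Rwc,o=C; d=Rwc@np.array([(u-c["cx"])/c["fx"],(v-c["cy"])/c["fy"],1]); return o+d*(z-o[2])/d[2]
def w2px(C,X):
    c,Rwc,o=C; q=(np.asarray(X)-o)@Rwc; return np.array([c["fx"]*q[...,0]/q[...,2]+c["cx"],c["fy"]*q[...,1]/q[...,2]+c["cy"]]).T
E
python3 - <<'E'
from h import *
im=cv2.imread("pics/side0.png")
cv2.imwrite("pics/sidecrop.png",cv2.resize(im[130:280,130:370],None,fx=3.3,fy=3.3,interpolation=cv2.INTER_CUBIC))
C=cam("side")
for n,u,v,z in [("timer top",188,206,.06),("spice top",220,182,.11),("honey top",249,180,.1),("blue canister top",172,174,.09),("blue timer top",155,238,.055),("wood L?",281,191,.015),("wood near",303,200,.015),("wood R",357,176,.015),("wood far",335,167,.015),("bottle base",246,155,0),("lemon",238,172,.02),("steel nearL",178,232,.015),("steel nearR",271,213,.015)]:
    print(n,px2w(C,u,v,z).round(3))
print(px2w(C,300,223,0),Rn.from_quat(arm.read_eef_rot()).as_matrix().round(2))
for y in(0.35,0.1,-.1,-.3):
  for yaw in (0,np.pi): print(y,yaw,arm.ik([.6,y,.3],down(yaw)))
E
```

```text
timer top [0.494 0.303 0.06 ]
spice top [0.487 0.211 0.11 ]
honey top [0.479 0.126 0.1  ]
blue canister top [0.642 0.279 0.09 ]
blue timer top [0.394 0.434 0.055]
wood L? [ 0.523 -0.018  0.015]
wood near [ 0.441 -0.037  0.015]
wood R [ 0.492 -0.3    0.015]
wood far [ 0.587 -0.29   0.015]
bottle base [ 0.868 -0.109  0.   ]
lemon [0.704 0.024 0.02 ]
steel nearL [0.457 0.35  0.015]
steel nearR [0.422 0.09  0.015]
[0.35691442 0.03848524 0.        ] [[-0.91  0.42 -0.  ]
 [ 0.42  0.91 -0.  ]
 [-0.   -0.   -1.  ]]
0.35 0 [-0.89445285  0.77536634  0.69506839  1.29251833 -0.49302845  1.2442989
 -1.75747194]
0.35 3.141592653589793 [-0.50442917  0.6954657  -0.10748309  1.27656414  0.07461483  1.17340364
  0.95479317]
0.1 0 [-0.60991003  0.63668347  0.70844487  1.57154176 -0.44857262  1.10170969
 -1.3631929 ]
0.1 3.141592653589793 [-0.19449522  0.55163059 -0.01075016  1.55743026  0.00656152  1.03256707
  1.36378183]
-0.1 0 [-0.30715743  0.65199116  0.76424648  1.57240475 -0.4863455   1.11596827
 -0.99863589]
-0.1 3.141592653589793 [ 0.06199577  0.55315798  0.10994801  1.560029   -0.06720939  1.03210527
  1.7609651 ]
-0.3 0 [-0.03556378  0.82543089  0.98066731  1.37840509 -0.6872566   1.29565121
 -0.59526453]
-0.3 3.141592653589793 [ 0.30443723  0.66120976  0.23473613  1.36580566 -0.15836888  1.13286251
  2.12940717]
```

View pics/sidecrop.png

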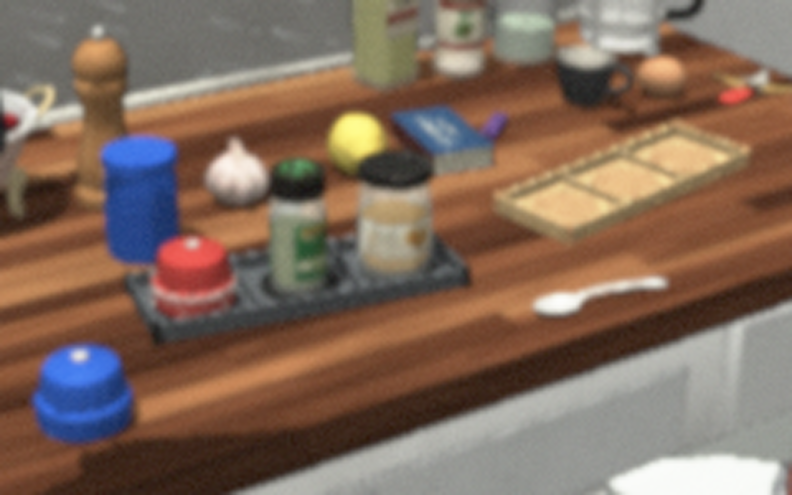

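```bash
python3 - <<'E'
from h import *
import pickle
D={}
for n,p in (("steel",[.48,.21,.33]),("wood",[.50,-.16,.28])):
    arm.movep(p,down(np.pi)); arm.pause(.2)
    D[n]=cam("wrist"); im=snapshot("wrist"); cv2.imwrite(f"pics/{n}.png",im)
    cv2.imwrite(f"pics/{n}_v.png",cv2.resize(im,None,fx=1.5,fy=1.5))
pickle.dump(D,open("D.pkl","wb"))
print(arm.read_time(),arm.read_joint_positions())
E
```

```text
3.6 [ 0.23848394  0.44807993  0.04004465  1.81753999 -0.0230802   0.8761489
  1.86222523]
```

View pics/steel_v.png

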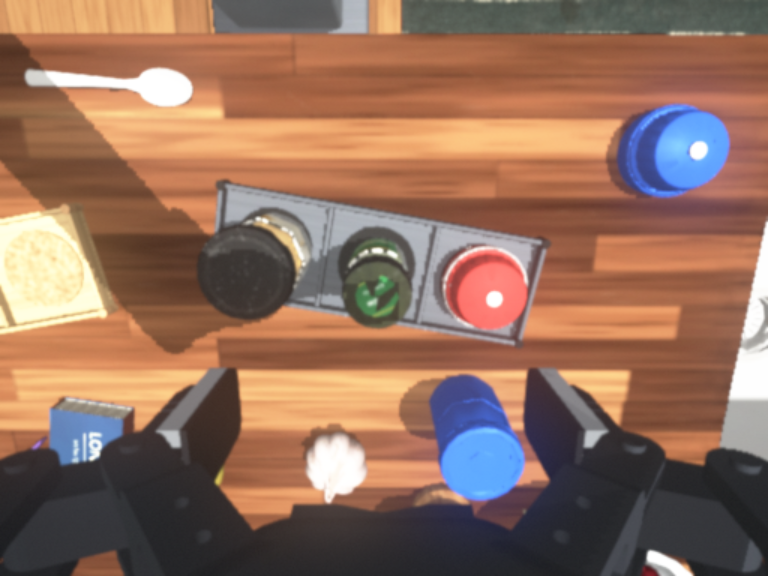

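View pics/wood_v.png

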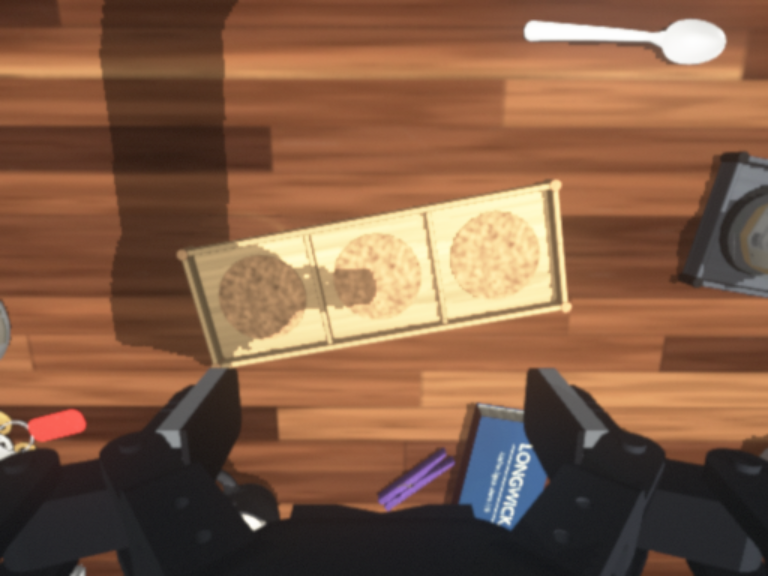

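Wrist views (1.5× zoom):
- **Steel rack:** posts at (224,185), (545,243) and (520,343); honey lid (246,271), spice cap (376,294), timer knob (494,299).
- **Wooden rack:** posts at (183,254), (556,186) and (567,307); cork pads (263,294), (377,276) and (495,254).

```bash
python3 - <<'E'
from h import *
import pickle
D=pickle.load(open("D.pkl","rb"))
f=lambda n,u,v,z:px2w(D[n],u/1.5,v/1.5,z)[:2].round(4)
a,b,c=[f("steel",*p,.019) for p in((224,185),(545,243),(520,343))]
print("steel posts",a,b,c,np.hypot(*(b-a)),np.hypot(*(c-b)),"centre",(a+c)/2)
e=(b-a)/np.hypot(*(b-a)); print("yaw",np.arctan2(-e[0],e[1])); m=(a+c)/2
print("pads L M R",m+.088*e,m,m-.088*e)
print("timer",f("steel",494,299,.0605),"spice",f("steel",376,294,.112),"honey",f("steel",246,271,.101))
a,b,c,d=[f("wood",*p,.019) for p in((183,254),(556,186),(567,307),(217,363))]
print("wood",a,b,c,d,np.hypot(*(b-a)),np.hypot(*(c-b)),(a+c)/2,(b+d)/2)
e=(b-a)/np.hypot(*(b-a)); print("yaw",np.arctan2(-e[0],e[1])); m=(a+c)/2
print("posts pads L M R",m+.088*e,m,m-.088*e)
P=[f("wood",*p,.007) for p in((495,254),(377,276),(263,294))]; print("cork L M R",P,np.hypot(*(P[0]-P[1])),np.hypot(*(P[2]-P[1])))
# automated circle refinement: timer red base, honey lid
im=cv2.imread("pics/steel.png"); h=cv2.cvtColor(im,cv2.COLOR_BGR2HSV)
def blob(mask,box):
    x0,y0,x1,y1=box; mm=np.zeros_like(mask); mm[y0:y1,x0:x1]=mask[y0:y1,x0:x1]
    cs=max(cv2.findContours(mm,0,1)[0],key=cv2.contourArea); return cv2.fitEllipse(cv2.convexHull(cs))
e1=blob(cv2.inRange(im,(0,0,0),(60,60,60)),(125,145,210,220)); print("lid",e1,f("steel",e1[0][0]*1.5,e1[0][1]*1.5,.101))
e2=blob(cv2.inRange(h,(0,150,80),(8,255,255))|cv2.inRange(h,(172,150,80),(180,255,255)),(285,155,360,225)); print("timer",e2,f("steel",e2[0][0]*1.5,e2[0][1]*1.5,.035))
# expected lid diam px
q=w2px(D["steel"],np.array([[.45,.12,.101],[.45,.183,.101]])); print("lid exp px",np.hypot(*(q[1]-q[0])))
E
```

```text
steel posts [0.4276 0.088 ] [0.4727 0.3427] [0.5586 0.3293] 0.2586621348400264 0.08693888658132215 centre [0.4931  0.20865]
yaw -0.1752544796913348
pads L M R [0.50844357 0.29530203] [0.4931  0.20865] [0.47775643 0.12199797]
timer [0.508  0.2944] spice [0.4903 0.2076] honey [0.4781 0.1241]
wood [ 0.4941 -0.2984] [ 0.4468 -0.0403] [ 0.5325 -0.0238] [ 0.5769 -0.2819] 0.26239836127537075 0.08727393654465232 [ 0.5133 -0.1611] [ 0.51185 -0.1611 ]
yaw 0.18125105146125622
posts pads L M R [ 0.4974371  -0.07454153] [ 0.5133 -0.1611] [ 0.5291629  -0.24765847]
cork L M R [array([ 0.4958, -0.0757]), array([ 0.5125, -0.1619]), array([ 0.5265, -0.247 ])] 0.08780279038846087 0.08624389833489672
lid ((157.06056213378906, 183.28314208984375), (35.67490768432617, 37.10837173461914), 48.48210525512695) [0.4807 0.1172]
timer ((323.0011291503906, 191.76812744140625), (46.66891098022461, 50.95530319213867), 69.39781951904297) [0.5058 0.2926]
lid exp px 67.09458084765038
```

```bash
cat >> h.py <<'E'
PAD=.007
TS=-.175+np.pi/2; TW=.181+np.pi/2     # tool yaw at steel / wooden rack (fingers close across the rack)
SRC=dict(timer=(.5072,.2943),spice=(.4915,.2082),honey=(.4778,.1232))
DST=dict(timer=(.5278,-.2475),spice=(.5127,-.1614),honey=(.4966,-.0751))
DZ=dict(timer=.0965,spice=.124,honey=.112)   # TCP above the pad when gripping
def pick(n,eff):
    p=SRC[n]; z=PAD+DZ[n]
    arm.movep([*p,z+.10],down(TS)); arm.line_to([*p,z],.12)
    f0=np.array(arm.read_ft_force()); arm.move_gripper(0,eff); arm.pause(.2)
    print("opening mm",85*arm.read_opening(),"finger",arm.read_finger_force(),"z",arm.read_tool_pos())
    arm.line_to([*p,z+.13],.15); arm.pause(.2)
    print("lifted: mm",85*arm.read_opening(),"dF",(np.array(arm.read_ft_force())-f0).round(2),arm.read_time())
def carry(n):
    arm.line_to([*DST[n],PAD+DZ[n]+.13],.25,down(TW)); print("carried",85*arm.read_opening(),arm.read_time())
def lower(n,extra=0.0):
    p=DST[n]; z=PAD+DZ[n]
    arm.line_to([*p,z+.006],.12); arm.pause(.2); f0=arm.read_ft_force()[2]
    for k in range(7):
        zt=z+.004-.001*k; arm.line_to([*p,zt],.02); arm.pause(.1); d=arm.read_ft_force()[2]-f0
        print(f"dz {1e3*(zt-z):.0f} mm dF {d:.1f}")
        if d>4: break
def release(n):
    arm.move_gripper(1.0); arm.pause(.2); q=arm.read_tool_pos(); arm.line_to([q[0],q[1],PAD+DZ[n]+.12],.12); print(arm.read_time())
E
python3 - <<'E'
from h import *
for s in(1,-1):
  for p,t in ((SRC["timer"],-.175),(SRC["honey"],-.175),(DST["timer"],.181),(DST["honey"],.181)):
    q=arm.ik([*p,.15],down(t+s*np.pi/2)); print(s,None if q is None else np.round(q,2))
E
```

```text
1 [-0.84  0.75  0.45  1.78 -0.46  0.72 -0.31]
1 [-0.57  0.64  0.42  2.04 -0.47  0.56  0.  ]
1 [ 0.19  0.72  0.34  1.79 -0.35  0.69  0.91]
1 [-0.11  0.63  0.33  2.01 -0.37  0.55  0.66]
-1 [-0.4   0.72 -0.27  1.77  0.28  0.7   2.15]
-1 [-0.14  0.61 -0.24  2.03  0.27  0.53  2.4 ]
-1 [ 1.02  1.   -1.15  1.76  1.02  1.12  2.83]
-1 [ 0.6   0.74 -0.77  1.99  0.77  0.74  2.67]
```

```bash
python3 - <<'E'
from h import *
pick("timer",40)
cv2.imwrite("pics/t1.png",snapshot("side")[130:280,130:370]); 
E
python3 -c "
import cv2;cv2.imwrite('pics/t1v.png',cv2.resize(cv2.imread('pics/t1.png'),None,fx=3,fy=3))"
```

```text
opening mm 54.42802613157066 finger 41.507192609660706 z [0.50805479 0.29443478 0.1049964 ]
lifted: mm 54.19674846801128 dF [-0.19 -0.1  -0.69] 8.3333
```

View pics/t1v.png

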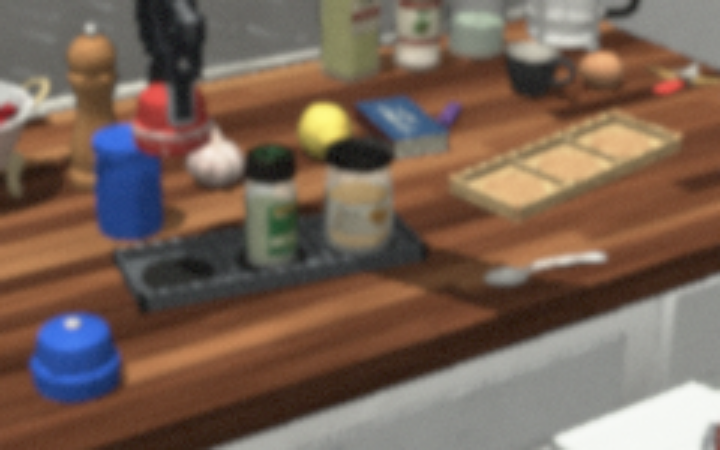

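The timer is held upright and its compartment is empty. I'll carry it across and lower it, watching force and height.

```bash
sed -i 's/print(f"dz {1e3\*(zt-z):.0f} mm dF {d:.1f}")/print(f"dz {1e3*(zt-z):.0f} mm dF {d:.1f}",np.round(arm.read_tool_pos(),4))/' h.py; python3 - <<'E'
from h import *
carry("timer"); print(arm.read_tool_pos()); lower("timer")
cv2.imwrite("pics/t2.png",cv2.resize(snapshot("side")[100:260,200:440],None,fx=3,fy=3))
E
```

```text
carried 54.1540868152198 10.7
[ 0.52805185 -0.24616194  0.23339247]
dz 4 mm dF -0.1 [ 0.5278 -0.2475  0.1075]
dz 3 mm dF -0.2 [ 0.5278 -0.2475  0.1065]
dz 2 mm dF 0.7 [ 0.5278 -0.2475  0.1055]
dz 1 mm dF 7.3 [ 0.5279 -0.2476  0.1051]
```

View pics/t2.png

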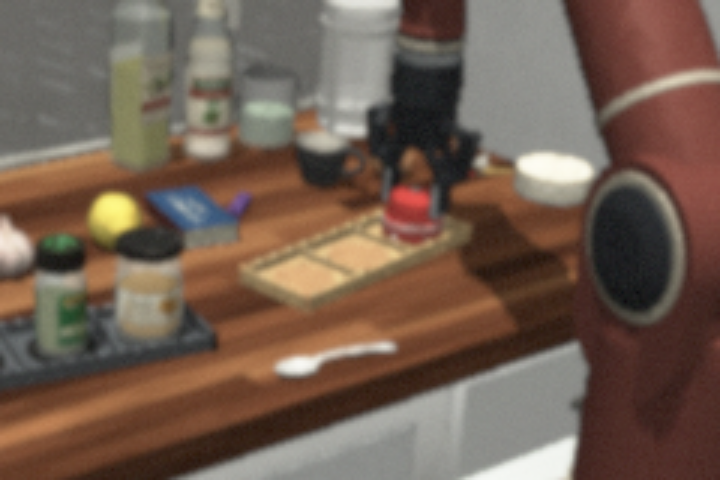

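```bash
python3 - <<'E'
from h import *
import pickle
release("timer"); C=cam("wrist"); im=snapshot("wrist"); pickle.dump(C,open("C1.pkl","wb"))
cv2.imwrite("pics/w1.png",im); cv2.imwrite("pics/w1v.png",cv2.resize(im,None,fx=1.5,fy=1.5))
E
```

```text
15.2917
```

View pics/w1v.png

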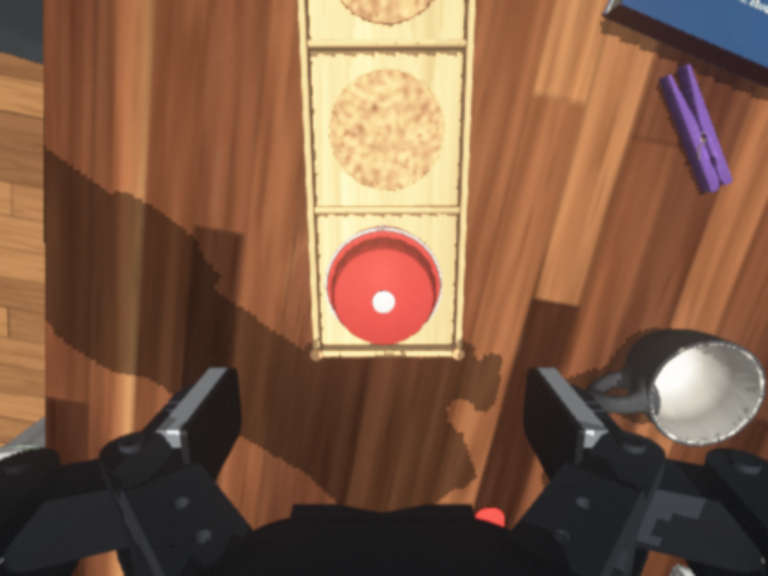

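The timer stands centred in the right wooden compartment (knob at (383,301), middle cork pad at (387,129)). Next is the spice jar.

```bash
python3 - <<'E'
from h import *
import pickle
C=pickle.load(open("C1.pkl","rb"))
print("knob",px2w(C,383/1.5,301/1.5,.0605),"midpad",px2w(C,387/1.5,129/1.5,.007))
pick("spice",40); carry("spice"); lower("spice")
cv2.imwrite("pics/t3.png",cv2.resize(snapshot("side")[100:260,200:440],None,fx=3,fy=3))
E
```

```text
knob [ 0.52729441 -0.24655292  0.0605    ] midpad [ 0.51404311 -0.16127771  0.007     ]
opening mm 43.7106429895161 finger 40.5874538118951 z [0.49191743 0.20835911 0.13164971]
lifted: mm 43.564404929198496 dF [ 0.14  0.73 -0.13] 19.875
carried 43.56077571675164 21.5083
dz 4 mm dF 0.3 [ 0.5127 -0.1614  0.135 ]
dz 3 mm dF 0.9 [ 0.5127 -0.1614  0.134 ]
dz 2 mm dF 0.9 [ 0.5127 -0.1614  0.133 ]
dz 1 mm dF 0.4 [ 0.5127 -0.1614  0.132 ]
dz 0 mm dF 7.9 [ 0.5129 -0.1615  0.1316]
```

View pics/t3.png

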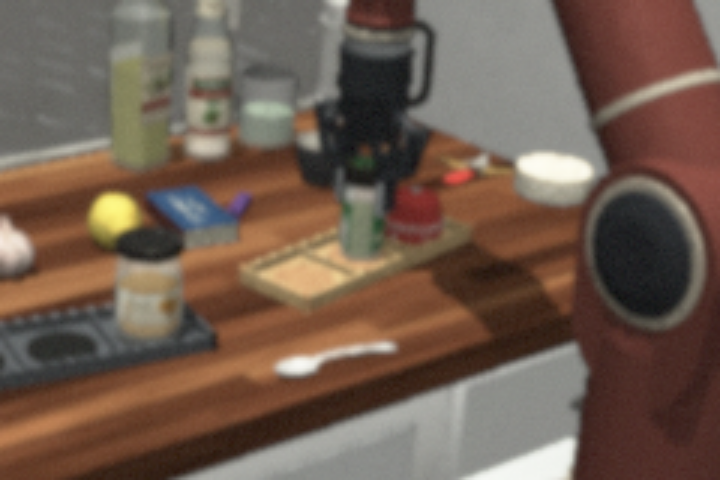

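The spice jar is upright on the middle cork pad, and contact came at the same height it was picked at. I'll release it and move the honey jar.

```bash
python3 - <<'E'
from h import *
release("spice"); pick("honey",60); carry("honey"); lower("honey")
cv2.imwrite("pics/t4.png",cv2.resize(snapshot("side")[100:260,200:440],None,fx=3,fy=3))
E
```

```text
26.5333
opening mm 60.766998472289416 finger 69.82699983171187 z [0.48031275 0.1230122  0.12082111]
lifted: mm 60.34140277316486 dF [ 0.1  -0.86 -3.97] 30.4
carried 60.25617447173203 31.35
dz 4 mm dF -1.2 [ 0.4966 -0.0751  0.123 ]
dz 3 mm dF -0.1 [ 0.4966 -0.0751  0.122 ]
dz 2 mm dF -1.6 [ 0.4966 -0.0751  0.121 ]
dz 1 mm dF 9.1 [ 0.4966 -0.0752  0.1208]
```

View pics/t4.png

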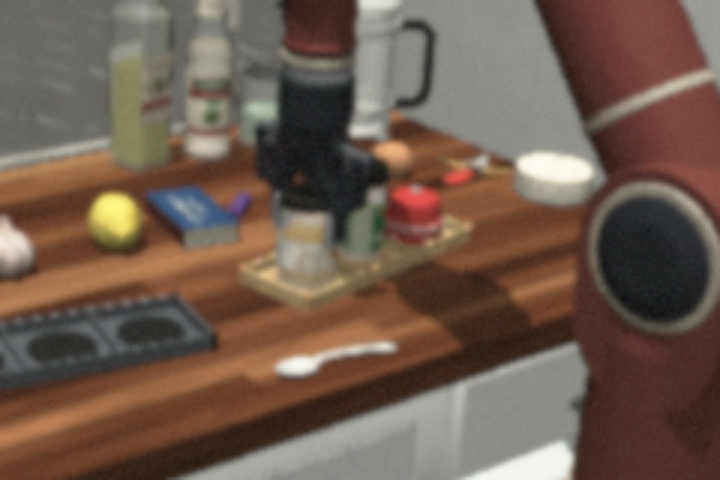

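```bash
python3 - <<'E'
from h import *
import pickle
release("honey"); arm.line_to([.50,-.13,.30],.2,down(np.pi)); arm.pause(.2); pickle.dump(cam("wrist"),open("C2.pkl","wb")); im=snapshot("wrist")
cv2.imwrite("pics/w2v.png",cv2.resize(im,None,fx=1.5,fy=1.5))
cv2.imwrite("pics/t5.png",cv2.resize(snapshot("side")[130:260,260:380],None,fx=4.5,fy=4.5)); print(arm.read_time())
E
```

```text
35.9
37.7417
```

View pics/w2v.png

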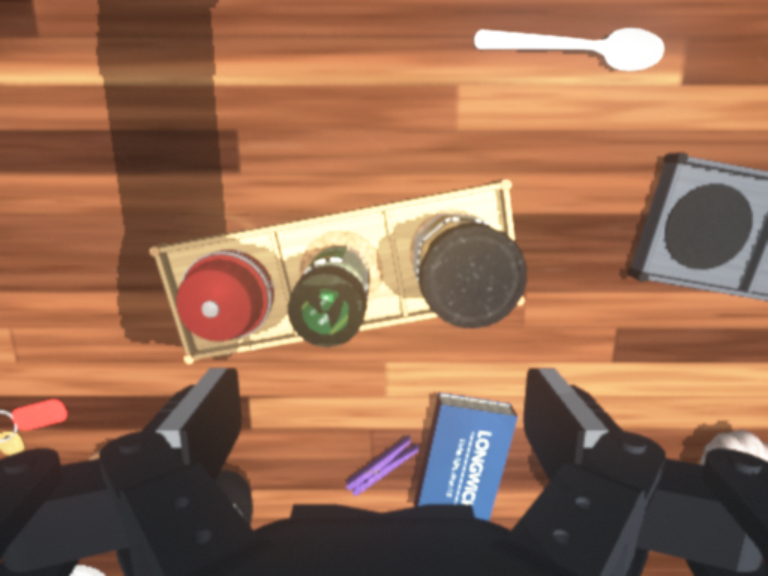

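View pics/t5.png

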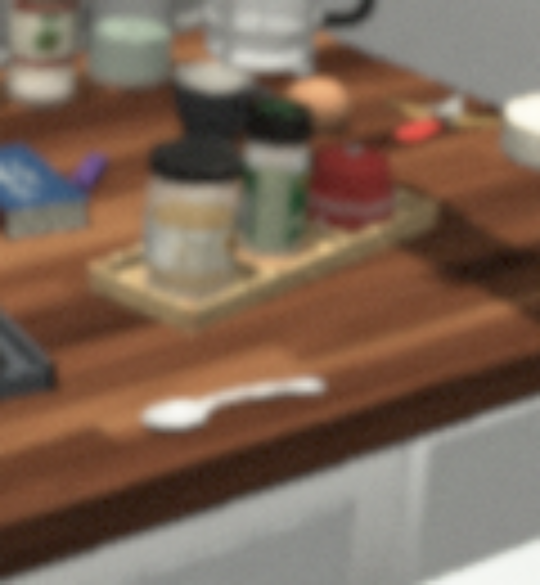

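All three stand in the wooden rack: honey lid (472,275), spice cap (327,304), timer knob (209,310). I'll check their centres against the pads and hand in if they agree.

```bash
python3 - <<'E'
from h import *
import pickle
C=pickle.load(open("C2.pkl","rb")); ok=True
for n,u,v,z in(("honey",472,275,.101),("spice",327,304,.112),("timer",209,310,.0605)):
    d=1e3*(px2w(C,u/1.5,v/1.5,z)[:2]-DST[n]); print(n,d.round(1)); ok&=np.hypot(*d)<5
if ok: print(ticket.finish_job())
E
```

```text
honey [-2.6 -2.4]
spice [-4.4  0.8]
timer [-0.2  0.5]
the job is handed in; nothing more can be done
None
```

The row is mirrored and the job is handed in: the timer is in the right wooden compartment, the spice jar in the middle and the honey jar on the left, all upright and within about 5 mm of their pad centres, at about 38 s of the 75 s allowed.

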